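Check a bored workpiece with the green plug gauge

ROBOT

A 7-joint arm with a two-finger parallel gripper is mounted at the origin on the work surface. World frame = base frame: x ahead of the robot, y to its left, z up, the work surface at z = 0. Lengths are in mm, angles in rad, forces in N, time in s.
With the tool pointing down it reaches from about 400 to 850 mm from the base axis. Payload 4.4 kg.
Tool frame: the origin (TCP) lies midway between the tips of the shut fingers; the grasp point (between the pads) lies 19 mm behind it; z points along the fingers, y is the line along which they close (so a half turn about z gives the same grasp; the last joint's range is limited). The gripper opens to 94 mm and grips with 3 to 60 N. Pads are 16 mm wide; open, the fingers measure 119 mm over their backs; the gripper's body (75 mm by 177 mm) begins 78 mm behind the grasp point.
Start: joints at [-1.358, 0.628, 0.038, 1.517, -0.027, 0.996, -0.02], TCP at [178.856, 624.923, 205.478] pointing down, gripper open.
Joint ranges: [-3.06, 3.06], [-0.37, 2.12], [-1.25, 1.32], [0.18, 2.47], [-1.1, 4.24], [0.23, 1.98], [-2.94, 2.94]. Speed limits (rad/s): [2.57, 2.57, 3.14, 3.14, 3.14, 3.14, 3.14].

INTERFACE

Orientations are given as a rotation vector (axis times angle).
In Python, from rig import bot gives the robot as it stands. The module is installed in compiled form; this text tells all that it offers.
- The arm moves only by the tool apply_moves, never from a script. Its argument "motion" is a list of rows, each a list of 2 entries, a list of its own where there are three numbers: the shift along the world's x, y, z as a fraction of full scale, then the turn about the world's z as a fraction of full scale. A call has 1 to 10 rows; each row shifts and turns the commanded pose from where the row before left it; what a row does not reach is not made up. Full scale, the value 1, is 0.025 m for a shift and 0.5 rad for a turn. A row lasts 1/12 s, in which the tool goes at most 41.7 mm and 7.16 degrees, less where a joint would pass 70% of its speed; a pose out of reach is approached as far as the arm can. A call with a number of a shift or a turn outside -1 to 1 is refused whole. A call with a gripper value outside its range is refused whole. "hand" is the gripper command: -1 is fully open, 1 is shut, values between are in proportion, set as the call begins (left out, the last holds). The fingers move at their own pace and stop on an object; "force" is the grip in N (left out, the last holds). Time passes only in rows, so rows that do not move let the fingers close. It gives the time, the measured TCP pose, the force, the opening and the grip force at its end, in the units of the state.
- bot.get_state(): the state, without advancing time (a new reading comes with each control period).
- bot.capture(name): name is "scene" or "top" or "wrist"; returns a dict with "pixels" (400x640x3 uint8, blue, green, red), "z_map" (400x640 float32, mm along the optical axis (not along the pixel's ray), 0 where there is no reading), "fx", "fy", "cx", "cy" (pixels), "dist_coeffs" ([k1, k2, p1, p2, k3] as OpenCV has them; the pictures are not rectified), "camera_from_world" (4x4, takes a point from world to camera coordinates); the wrist camera has in their place "T_tool_cam" (4x4, takes a point from camera to tool coordinates, whose origin is the TCP and whose axes are the flange's). Camera axes: x right, y down, z forward; pixel columns grow to the right and rows downward; lengths in mm; the calibration is good to about 2 mm. A picture is of the moment at which its call begins: read the wrist's pose just before it.
- bot.job_done(): hands the job in; it is judged then, once.
The state is a dict: "time_s": time; "qpos": joint angles; "joint_vel": joint speeds; "joint_efforts": joint torques, N m; "tcp_pos": TCP position; "orientation": TCP orientation; "wrist_force": force on the tool from outside, world axes, zero at the start; "torque": the same for the moment, N m; "opening": opening from 0.0 (shut) to 1.0 (fully open); "grasp_force": force on a finger pad.
Only numpy, scipy, OpenCV 4.12 (cv2) and the standard library are available. Lean on these libraries where they do the work, as an engineer would, in place of code of your own. Each camera call takes 0.05 s, during which the arm holds its last target. There are 200 camera calls.

TASK

First push the nest, by its black handle, along its rails under the white bridge until it is fully home against the stops. Then take the green-handled gauge out of the wooden rack and thread it from above through the bridge's bushing and on through the bore of the brass workpiece in the nest, until its tip stands well out beneath the workpiece but stays clear of the base plate. Finish still gripping the gauge, holding it up there upright with the nest still home; leave the red-handled gauge in the rack and do not disturb the mouse or the steel ring.

Things in the scene. Friction and masses are not known exactly. Their poses are not given: they have to be found in the camera images.
- fixture: Fixed fixture. Origin on the table, on the bushing's axis; x along the rails, the way the nest is pushed home; z up. Base plate 235 x 130 mm, x -190 to +45, top at z 12. Two rails, 12 mm wide, at y -26 and +26, tops at z 50, free channel between. White bridge over them: plate 50 (x) x 116 (y) mm centred on the axis, z 90 to 106, on posts at y -51 and +51. Red stops at x 36.
- upper_bush (a point): Centre of the top mouth of the bridge's bushing, on top of the bridge 106 mm above the table; axes as the fixture's. Straight vertical through-hole 15 mm in diameter, 16 mm long, with a 3 mm chamfer at the mouth.
- nest (a joint): Travel of the nest along the rails, m: 0 = fully home against the stops, with its bore exactly under the bridge's bushing; grows as the nest is drawn out along the fixture's -x, up to 0.11. Starts 0.05 to 0.10 out. It slides with about 2.5 N of friction and stays where it is left.
- nest_handle (a point): Centre of the top of the nest's handle, 110 mm above the table, axes as the fixture's. A black upright block 14 (x) x 16 (y) mm, 44 mm tall, on the blue part of the nest (top 66 mm above the table), 65 mm towards the fixture's -x from the nest's bore.
- lower_bush (a point): Centre of the top mouth of the bore in the brass workpiece on the nest, 66 mm above the table; moves with the nest; axes as the fixture's. The workpiece is 60 x 60 mm, 16 mm thick (underside at 50 mm, 38 mm above the base plate). Vertical through-hole 15 mm in diameter, 3 mm chamfer at the mouth.
- rack: Fixed wooden gauge rack, 70 (x) x 170 (y) mm, top 100 mm above the table; origin on the table under its centre. Its top plate, 14 mm thick, has two 19 mm holes at y -45 and +45; the gauges hang in them by their collars, tips 10 mm above the table. Which gauge is in which hole changes.
- go_gauge: Loose plug gauge with GREEN handle, 0.14 to 0.28 kg. Origin on its axis at the collar's underside, z up to the handle. Below: steel shaft 12 mm in diameter, 90 mm long, the last 12 mm tapering to 5 mm. Above: collar 30 mm in diameter, 6 mm thick, then a square handle 20 x 20 mm, faces along the gauge's x and y, from 6 to 46 mm.
- go_gauge_grip (a point): Point on the axis of the green gauge's handle, 30 mm above the collar's underside: a good place to grip; axes as the gauge's.
- go_gauge_tip (a point): Lower end of the green gauge's shaft, on its axis, 90 mm below the collar's underside; axes as the gauge's.
- nogo_gauge: Loose plug gauge with the RED handle, the same but with a 16 mm shaft, which does not fit the bores. Origin on its axis at the underside of the collar. Stays in the rack.
- mouse: Grey computer mouse, 100 x 58 x 32 mm, loose, on the table in front of the rack. Origin under its centre. Leave alone.
- ring_gauge: Loose steel ring, 60 mm outside, 22 mm high, on the table beyond the rack. Origin under its centre. Leave alone.

How it is judged (in metres and radians):
On the way, in this order (a step that is already met when the one before it is completed fails the run):
1. the nest is pushed fully home (within 4 mm), the green gauge not yet in the bridge (value of joint nest below 0.004 m and (horizontal distance between go_gauge_tip and upper_bush above 0.03 m or z of go_gauge_tip in the frame of upper_bush above -0.005 m)), for 0.2 s.
2. the green gauge's tip has come down through the bridge's bushing (horizontal distance between go_gauge_tip and upper_bush below 0.008 m and z of go_gauge_tip in the frame of upper_bush below -0.018 m and value of joint nest below 0.005 m).
At the end, for the whole second after the job is handed in: Nest home within 5 mm; green gauge through both bores (tip within 6 mm of the axes, upright within 4 degrees), tip 6 to 34 mm beneath the workpiece, gripped by the fingers (over 1.5 N) and still; red gauge within 20 mm, mouse and ring within 30 mm of their starts (value of joint nest below 0.005 m and horizontal distance between go_gauge_tip and lower_bush below 0.006 m and horizontal distance between go_gauge_tip and upper_bush below 0.006 m and z of go_gauge_tip in the frame of lower_bush between -0.05 and -0.022 m and angle between go_gauge's own z axis and vertical below 0.07 rad and contact force between the fingers and go_gauge above 1.5 N and linear speed of go_gauge below 0.02 m/s and distance of nogo_gauge from where it was at the start of the episode below 0.02 m and angle between nogo_gauge's own z axis and vertical below 0.15 rad and distance of each of mouse, ring_gauge from where it was at the start of the episode below 0.03 m); the arm keeps its last pose, push and grip.
It fails at once if the red gauge is taken up or knocked (moved over 20 mm) (distance of nogo_gauge from where it was at the start of the episode above 0.02 m).
It fails at once if the mouse is pushed away (over 30 mm) (distance of mouse from where it was at the start of the episode above 0.03 m).
It fails at once if the ring is pushed away (over 30 mm) (distance of ring_gauge from where it was at the start of the episode above 0.03 m).
It also fails if it takes over 61 s, if anything falls off the work surface, if the arm or the gripper's body presses on something with over 40 N, if the wrist force passes 120 N, or if a joint passes its speed limit or range.

## Working session

There is one attempt and no reset: what is moved stays moved. The work goes in short steps, Python scripts to look and compute and a tool call to move; the robot and the scene stay as the last step left them, time stands still between calls to the robot, and variables do not carry over. Pictures are saved under pics/ and viewed, at most 10 in all, crops included, and the job is handed in when it is done.

Besides the shell and the picture viewer there is one more tool, called after ">>>" by a JSON object that holds its "name" and its "arguments", one argument or row to a line. apply_moves: Moves the arm, as the interface text tells. Its arguments: {"type":"object","properties":{"motion":{"type":"array"},"hand":{"type":"number"},"force":{"type":"number"}},"required":["motion"]}

```bash
mkdir -p pics
cat > h.py <<'E'
import numpy as np, cv2
from rig import bot
from scipy.spatial.transform import Rotation as R
def cap(n):
    s=bot.get_state(); c=bot.capture(n)
    c['K']=np.array([[c['fx'],0,c['cx']],[0,c['fy'],c['cy']],[0,0,1.]])
    if n=='wrist':
        T=np.eye(4);T[:3,:3]=R.from_rotvec(s['orientation']).as_matrix();T[:3,3]=s['tcp_pos']
        c['wc']=T@np.array(c['T_tool_cam'])
    else: c['wc']=np.linalg.inv(np.array(c['camera_from_world']))
    return c
def rays(c,uv):
    p=cv2.undistortPoints(np.array(uv,float).reshape(-1,1,2),c['K'],np.array(c['dist_coeffs'],float)).reshape(-1,2)
    d=np.c_[p,np.ones(len(p))]@c['wc'][:3,:3].T
    return c['wc'][:3,3],d
def plane(c,uv,z):
    o,d=rays(c,uv); return o+d*((z-o[2])/d[:,2])[:,None]
def depthpts(c,uv):
    uv=np.array(uv,int); z=c['z_map'][uv[:,1],uv[:,0]]
    o,d=rays(c,uv); return o+d*z[:,None]
def tri(views):
    A=np.zeros((3,3));b=np.zeros(3)
    for c,uv in views:
        o,d=rays(c,[uv]);d=d[0]/np.linalg.norm(d[0]);M=np.eye(3)-np.outer(d,d);A+=M;b+=M@o
    return np.linalg.solve(A,b)
def px(c,P):
    w=np.linalg.inv(c['wc']);return cv2.projectPoints(np.array(P,float).reshape(-1,1,3),cv2.Rodrigues(w[:3,:3])[0],w[:3,3],c['K'],np.array(c['dist_coeffs'],float))[0].reshape(-1,2)
E
python3 - <<'E'
from h import *
for n in('scene','top','wrist'):
    c=cap(n);cv2.imwrite(f'pics/{n}0.png',c['pixels']);print(n,c['wc'].round(2).tolist(),c['fx'])
s=bot.get_state();print({k:np.round(v,3).tolist() for k,v in s.items()})
E
```

```text
scene [[0.3, 0.62, -0.72, 1199.89], [0.95, -0.19, 0.23, -177.6], [0.01, -0.76, -0.65, 609.26], [0.0, 0.0, 0.0, 1.0]] 407.6977190390398
top [[0.01, -1.0, 0.09, 534.0], [-1.0, -0.01, -0.03, 26.86], [0.03, -0.09, -1.0, 1093.26], [0.0, 0.0, 0.0, 1.0]] 455.32413129415164
wrist [[0.27, 0.93, 0.25, 107.19], [0.96, -0.26, -0.07, 645.51], [-0.0, 0.26, -0.97, 382.64], [0.0, 0.0, 0.0, 1.0]] 298.28535036813435
{'time_s': 0.15, 'qpos': [-1.358, 0.629, 0.038, 1.518, -0.027, 0.996, -0.02], 'joint_vel': [0.001, -0.002, -0.001, -0.004, -0.001, 0.002, 0.001], 'joint_efforts': [0.002, -55.009, 1.145, -18.681, -0.052, 0.021, 0.0], 'tcp_pos': [178.732, 624.442, 204.791], 'orientation': [-0.437, -3.111, 0.002], 'wrist_force': [-0.325, -0.745, 0.139], 'torque': [0.024, 0.005, -0.013], 'grasp_force': 0.0, 'opening': 1.001}
```

View pics/scene0.png

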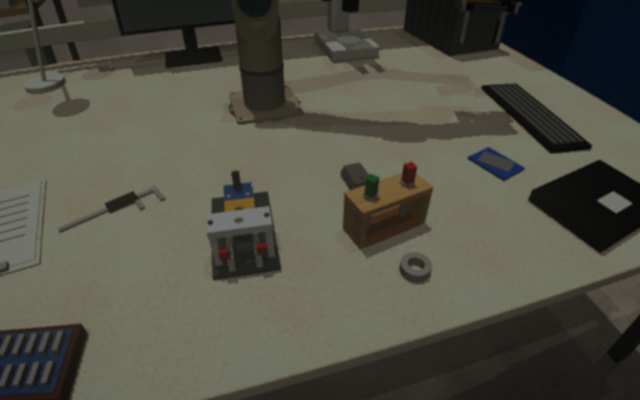

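View pics/top0.png

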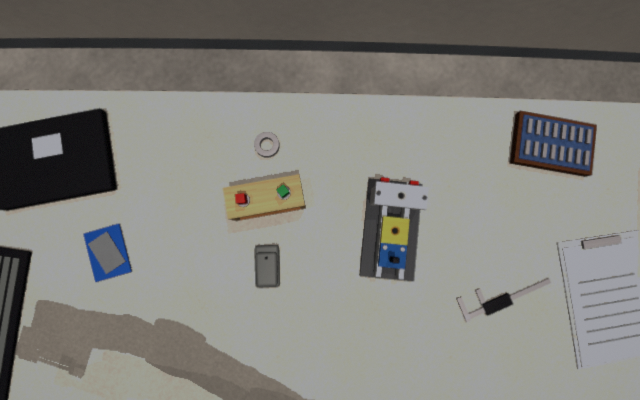

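The top view shows the fixture's bridge at about (400,195) with the nest drawn out below it and its handle at about (394,258). The rack is at (264,197), with the green handle at (283,190) and the red at (241,199). The ring is at (266,145) and the mouse at (267,265). The scene view agrees.

```bash
cat >> h.py <<'E'
def mask(c,name,box=None):
    h=cv2.cvtColor(c['pixels'],cv2.COLOR_BGR2HSV);H,S,V=[h[...,i].astype(int) for i in range(3)]
    m={'green':(H>45)&(H<85)&(S>120)&(V>30),'red':((H<6)|(H>174))&(S>170)&(V>60),'blue':(H>100)&(H<125)&(S>120)&(V>40),
       'yellow':(H>20)&(H<32)&(S>130)&(V>80),'white':(S<45)&(V>110),'black':(V<38)}[name].astype(np.uint8)
    if box is not None:
        b=np.zeros_like(m);x0,y0,x1,y1=box;b[y0:y1,x0:x1]=1;m*=b
    return m
def blobs(m,n=3,amin=8):
    cs,_=cv2.findContours(m,cv2.RETR_EXTERNAL,cv2.CHAIN_APPROX_NONE)
    return sorted([k for k in cs if cv2.contourArea(k)>=amin],key=cv2.contourArea)[::-1][:n]
E
python3 - <<'E'
from h import *
t=cap('top')
box=(340,165,450,290); rb=(210,165,315,230)
for nm,b,z in(('green',rb,146),('red',rb,146),('red',box,60),('blue',box,66),('yellow',box,66),('white',box,106)):
    for k in blobs(mask(t,nm,b)):
        r=cv2.minAreaRect(k);bp=cv2.boxPoints(r);P=plane(t,bp,z)
        print(nm,cv2.contourArea(k),np.round(r[0],1),np.round(r[1],1),round(r[2],1),plane(t,[r[0]],z).round(1)[0],P[:,:2].round(0).tolist())
s=cap('scene')
for nm,b in(('green',(340,150,430,220)),('red',(390,150,430,220))):
    for k in blobs(mask(s,nm,b)):print('scene',nm,cv2.boundingRect(k))
cv2.imwrite('pics/top1.png',cv2.resize(t['pixels'][130:300,215:445],None,fx=3.4,fy=3.4,interpolation=cv2.INTER_CUBIC))
E
```

```text
green 70.0 [282.6 190.7] [9.8 8.2] 53.1 [638.7  95.5 146. ] [[642.0, 109.0], [652.0, 95.0], [636.0, 82.0], [625.0, 96.0]]
red 74.5 [240.5 198. ] [10.  9.] 90.0 [622.  182.8 146. ] [[632.0, 193.0], [633.0, 174.0], [612.0, 173.0], [611.0, 192.0]]
red 15.0 [413.5 182.5] [3. 7.] 90.0 [ 671.8 -198.6   60. ] [[675.0, -191.0], [675.0, -207.0], [668.0, -207.0], [668.0, -190.0]]
red 14.5 [384. 179.] [2. 8.] 90.0 [ 678.7 -130.2   60. ] [[681.0, -121.0], [681.0, -139.0], [677.0, -139.0], [676.0, -121.0]]
blue 573.0 [392.3 255.8] [26.7 23.7] 5.2 [ 503.5 -148.4   66. ] [[480.0, -116.0], [532.0, -121.0], [528.0, -181.0], [475.0, -176.0]]
yellow 626.5 [394.6 229.7] [26.3 26.1] 5.2 [ 562.5 -153.6   66. ] [[536.0, -121.0], [594.0, -126.0], [590.0, -186.0], [531.0, -181.0]]
white 13516.0 [394.5 227. ] [109. 124.] -0.0 [ 567.2 -146.3  106. ] [[433.0, -29.0], [702.0, -26.0], [706.0, -269.0], [434.0, -266.0]]
scene green (367, 176, 11, 7)
scene red (405, 163, 11, 7)
```

View pics/top1.png

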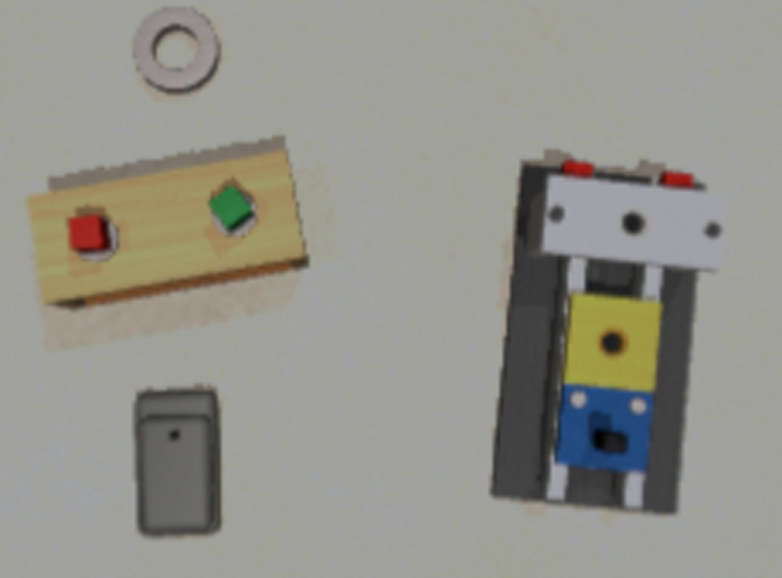

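The crop shows the bushing at crop pixel (633,223), the workpiece bore at (612,343) and the handle at (608,438). The fixture is turned by about −5°. The green handle is at (232,208), turned roughly 35°.

Run:
```python
from h import *
t=cap('top')
f=lambda u,v:[u/3.4+215-.3,v/3.4+130-.3]
b=plane(t,[f(633,223)],106)[0];l=plane(t,[f(612,343)],66)[0];h=plane(t,[f(608,436)],110)[0]
print(b,l,h,np.linalg.norm((b-l)[:2]),np.degrees(np.arctan2(*(b-l)[[1,0]])))
```

```text
[ 636.89337696 -160.49046547  106.        ] [ 560.48947867 -153.8123979    66.        ] [ 500.38987329 -143.53357645  110.        ] 76.69519059568802 -4.995231529330265
```

>>> {"name": "apply_moves", "arguments": {
  "motion": [
    [[1,-0.8,0.2],0.038],
    [[1,-0.8,0.2],0.038],
    [[1,-0.8,0.2],0.038],
    [[1,-0.8,0.2],0.038],
    [[1,-0.8,0],0.038],
    [[1,-0.8,0],0.038],
    [[1,-0.8,0],0.038],
    [[1,-0.8,0],0.038],
    [[1,-0.8,0],0.038],
    [[1,-0.8,0],0.038]
  ]
}}

```text
time_s: 1.13
tcp_pos: [430.0, 423.8, 225.6]
orientation: [0.138, 3.139, 0.0]
wrist_force: [0.7, 0.4, 0.0]
opening: 1.002
grasp_force: 0.0
```

>>> {"name": "apply_moves", "arguments": {
  "motion": [
    [[1,-0.8,0],0],
    [[1,-0.8,0],0],
    [[0.8,-1,0],0],
    [[0,-1,0],0],
    [[0,-1,0],0],
    [[0,-1,0],0],
    [[0,-1,0],0],
    [[0,-1,0],0],
    [[0,-1,0],0],
    [[0,-1,0],0]
  ]
}}

```text
time_s: 1.97
tcp_pos: [498.7, 183.7, 225.6]
orientation: [0.139, 3.138, 0.0]
wrist_force: [0.2, 0.1, -0.1]
opening: 1.0
grasp_force: 0.0
```

>>> {"name": "apply_moves", "arguments": {
  "motion": [
    [[0,-1,0],0],
    [[0,-1,0],0],
    [[0,-1,0],0],
    [[0,-1,0],0],
    [[0,-1,0],0],
    [[0,-1,0],0],
    [[0,-1,0],0],
    [[0,-1,0],0],
    [[0,-1,0],0],
    [[0,-1,0],0]
  ],
  "hand": 1
}}

```text
time_s: 2.8
tcp_pos: [498.8, -66.3, 225.6]
orientation: [0.139, 3.138, 0.0]
wrist_force: [0.7, -0.2, -0.1]
opening: 0.328
grasp_force: 0.0
```

>>> {"name": "apply_moves", "arguments": {
  "motion": [
    [[0,-1,0],0],
    [[0,-1,0],0],
    [[0,-0.5,0],0],
    [[0,0,0],0],
    [[0,0,0],0],
    [[0,0,0],0]
  ]
}}

```text
time_s: 3.3
tcp_pos: [498.9, -126.1, 225.4]
orientation: [-0.137, -3.138, -0.002]
wrist_force: [0.1, 0.7, 0.5]
opening: 0.005
grasp_force: 0.0
```

Run:
```python
from h import *
c=cap('wrist');cv2.imwrite('pics/w1.png',c['pixels']);np.save('w1.npy',c,allow_pickle=True);print(c['wc'].round(2))
```

```text
[[ 9.0000e-02  9.6000e-01  2.6000e-01  4.2477e+02]
 [ 1.0000e+00 -8.0000e-02 -2.0000e-02 -1.1938e+02]
 [ 0.0000e+00  2.6000e-01 -9.7000e-01  4.0342e+02]
 [ 0.0000e+00  0.0000e+00  0.0000e+00  1.0000e+00]]
```

View pics/w1.png

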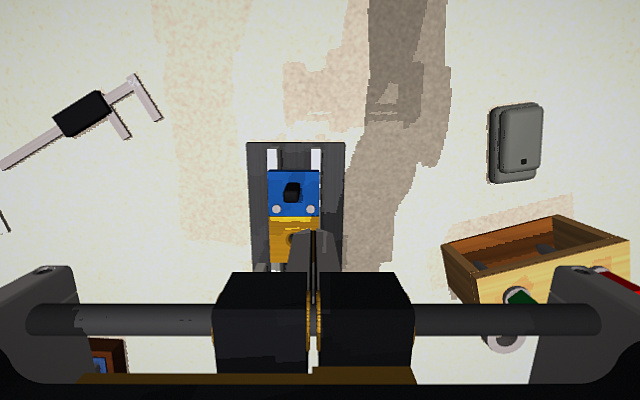

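The wrist view shows the nest handle at (292,191) on the blue part, the bore at about (292,240) partly hidden by the fingers, and the green handle at (517,297) by the rack.

Run:
```python
from h import *
c=np.load('w1.npy',allow_pickle=True).item()
m=mask(c,'black',(270,172,318,208))
for k in blobs(m):
    print(cv2.boundingRect(k),cv2.contourArea(k))
    uv=np.argwhere(m)[:,::-1];P=depthpts(c,uv);P=P[P[:,2]>100]
    print(len(P),np.median(P[:,2]),P.min(0).round(1),P.max(0).round(1),P.mean(0).round(1))
y=mask(c,'yellow',(255,210,330,270));P=depthpts(c,np.argwhere(y)[:,::-1]);print('brass z',np.median(P[:,2]))
t=cap('top');uv=np.argwhere(np.ones((60,60)))[:,::-1].astype(int)+[372,165]
P=depthpts(t,uv);q=P[(P[:,2]>95)&(P[:,2]<125)];print('bridge',len(q),np.median(q[:,2]),cv2.minAreaRect(q[:,:2].astype(np.float32)))
uv=np.argwhere(np.ones((70,110)))[:,::-1].astype(int)+[210,165]
P=depthpts(t,uv);q=P[(P[:,2]>90)&(P[:,2]<112)];print('rack',len(q),np.median(q[:,2]),cv2.minAreaRect(q[:,:2].astype(np.float32)))
```

```text
(284, 183, 16, 20) 256.0
205 108.10764837608843 [ 487.9 -155.2  100.1] [ 501.8 -140.3  110.1] [ 494.3 -147.6  107.5]
brass z 64.69588843749142
bridge 1201 106.0474599899402 ((637.1605834960938, -161.4160614013672), (117.06737518310547, 50.663997650146484), 84.8605728149414)
rack 2280 100.09055790892171 ((630.819091796875, 141.35678100585938), (70.88842010498047, 170.8820343017578), 11.087837219238281)
```

>>> {"name": "apply_moves", "arguments": {
  "motion": [
    [[-0.8,-0.4,0],0],
    [[-0.76,-0.36,-0.5],0],
    [[0,0,-1],0],
    [[0,0,-1],0],
    [[0,0,-1],0],
    [[0,0,-1],0],
    [[0,0,-1],0],
    [[0,0,0],0]
  ]
}}

```text
time_s: 4.07
tcp_pos: [457.3, -144.5, 84.6]
orientation: [-0.136, -3.132, -0.003]
wrist_force: [0.1, -0.1, 0.6]
opening: 0.008
grasp_force: 0.0
```

>>> {"name": "apply_moves", "arguments": {
  "motion": [
    [[0.4,-0.036,0],0],
    [[0.4,-0.036,0],0],
    [[0.4,-0.036,0],0],
    [[0.4,-0.036,0],0],
    [[0.4,-0.036,0],0],
    [[0.4,-0.036,0],0],
    [[0.4,-0.036,0],0]
  ]
}}

```text
time_s: 4.65
tcp_pos: [528.4, -151.9, 88.6]
orientation: [-0.138, -3.135, -0.001]
wrist_force: [-3.1, 0.4, -1.6]
opening: 0.007
grasp_force: 1.5
```

>>> {"name": "apply_moves", "arguments": {
  "motion": [
    [[0.2,-0.018,0],0],
    [[0.2,-0.018,0],0],
    [[0.2,-0.018,0],0],
    [[0.16,-0.014,0],0],
    [[0.12,-0.01,0],0]
  ]
}}

```text
time_s: 5.07
tcp_pos: [552.3, -154.4, 88.4]
orientation: [0.139, 3.138, 0.001]
wrist_force: [-1.7, 0.3, 1.5]
opening: 0.005
grasp_force: 1.3
```

>>> {"name": "apply_moves", "arguments": {
  "motion": [
    [[0.08,-0.007,0],0],
    [[0.08,-0.007,0],0]
  ]
}}

```text
time_s: 5.23
tcp_pos: [555.4, -155.0, 88.1]
orientation: [-0.139, -3.137, -0.001]
wrist_force: [-7.0, 1.7, 4.2]
opening: 0.008
grasp_force: 3.1
```

>>> {"name": "apply_moves", "arguments": {
  "motion": [
    [[0.08,-0.007,0],0],
    [[0.08,-0.007,0],0]
  ]
}}

```text
time_s: 5.4
tcp_pos: [555.4, -155.1, 87.6]
orientation: [-0.14, -3.13, -0.002]
wrist_force: [-12.5, 2.1, 10.4]
opening: 0.008
grasp_force: 6.5
```

>>> {"name": "apply_moves", "arguments": {
  "motion": [
    [[0,0,0],0],
    [[0,0,0],0],
    [[0,0,0],0],
    [[-0.6,0.05,0],0],
    [[-0.6,0.05,0],0],
    [[0,0,1],0],
    [[0,0,1],0],
    [[0,0,1],0],
    [[0,0,1],0],
    [[0,0,1],0]
  ]
}}

```text
time_s: 6.23
tcp_pos: [530.9, -153.7, 214.6]
orientation: [0.14, 3.136, -0.001]
wrist_force: [0.5, -0.0, -0.1]
opening: 0.004
grasp_force: 0.0
```

>>> {"name": "apply_moves", "arguments": {
  "motion": [
    [[1,0,1],0],
    [[1,0,0],0],
    [[1,0,0],0],
    [[1,-0.2,0],0],
    [[0,0,0],0],
    [[0,0,0],0],
    [[0,0,0],0]
  ]
}}

```text
time_s: 6.82
tcp_pos: [629.4, -158.4, 237.7]
orientation: [-0.14, -3.138, 0.0]
wrist_force: [1.0, 0.6, 0.0]
opening: 0.004
grasp_force: 0.0
```

Run:
```python
from h import *
c=cap('wrist');cv2.imwrite('pics/w2.png',c['pixels']);np.save('w2.npy',c,allow_pickle=True);print(bot.get_state()['tcp_pos'])
```

```text
[ 629.08476469 -158.36307027  237.90604207]
```

View pics/w2.png

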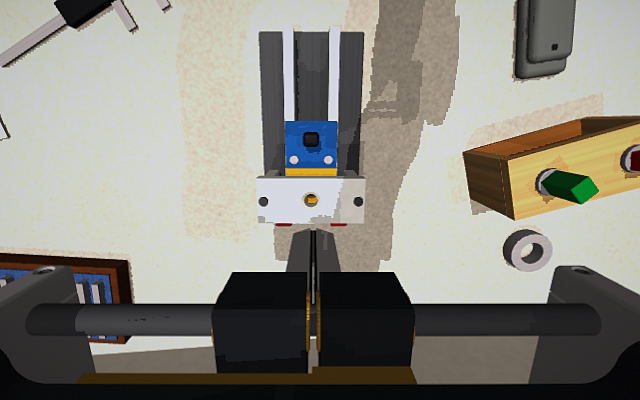

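The nest is home, with the blue block against the bridge. The bushing mouth is at about (311,200), the bridge screws are at (263,202) and (358,201), and the green handle is tilted in view at (570,186).

```bash
cat >> h.py <<'E'
def bush(c,guess,rad=14):
    # mouth: non-white blob round guess on bridge top
    u,v=guess;g=c['pixels'].astype(int).min(2)
    x0,y0=int(u-rad),int(v-rad);p=g[y0:y0+2*rad,x0:x0+2*rad].astype(np.uint8)
    th,m=cv2.threshold(p,0,1,cv2.THRESH_BINARY_INV+cv2.THRESH_OTSU)
    k=blobs(m,1)[0];e=cv2.fitEllipse(k);M=cv2.moments(k)
    return np.array(e[0])+[x0,y0],e[1],np.array([M['m10']/M['m00']+x0,M['m01']/M['m00']+y0])
E
python3 - <<'E'
from h import *
c=np.load('w2.npy',allow_pickle=True).item()
e,ax,m=bush(c,(311,200));print(e,ax,m,plane(c,[e,m],106).round(1))
uv=np.argwhere(np.ones((70,130)))[:,::-1].astype(int)+[245,165]
P=depthpts(c,uv);q=P[(P[:,2]>97)&(P[:,2]<114)];print('bridge',len(q),np.median(q[:,2]),cv2.minAreaRect(q[:,:2].astype(np.float32)))
print('screws',plane(c,[bush(c,(263,202),8)[2],bush(c,(358,201),8)[2]],106).round(1))
t=cap('top')
pb=px(t,[637,-161,106])[0];et,ax2,mt=bush(t,pb,6);print('top',et,mt,ax2,plane(t,[et,mt],106).round(1),'tri',tri([(c,e),(t,et)]).round(1))
P=plane(t,[cv2.minAreaRect(k)[0] for n in('yellow','blue') for k in blobs(mask(t,n,(340,165,450,290)),1)],66);print(P.round(1))
E
```

```text
[310.37571144 199.89466858] (12.222943305969238, 12.845598220825195) [310.37174211 199.8861454 ] [[ 635.  -161.2  106. ]
 [ 635.  -161.2  106. ]]
bridge 4828 104.69084317161216 ((636.3930053710938, -161.55734252929688), (116.14351654052734, 50.688846588134766), 84.74136352539062)
screws [[ 632.  -212.   106. ]
 [ 641.  -110.4  106. ]]
top [400.45471096 193.72821856] [400.46067416 193.81460674] (9.529807090759277, 13.336407661437988) [[ 640.3 -159.6  106. ]
 [ 640.1 -159.6  106. ]] tri [ 641.7 -162.8   84. ]
[[ 611.6 -158.1   66. ]
 [ 579.7 -155.4   66. ]]
```

>>> {"name": "apply_moves", "arguments": {
  "motion": [
    [[0,1,0],0],
    [[0,1,0],0],
    [[0,1,0],0],
    [[0,1,0],0],
    [[0,1,0],0],
    [[0,1,0],0],
    [[0,1,0],0],
    [[0,1,0],0],
    [[0,1,0],0],
    [[0,1,0],0]
  ],
  "hand": -0.3
}}

```text
time_s: 7.75
tcp_pos: [629.2, 92.8, 238.5]
orientation: [0.14, 3.138, 0.0]
wrist_force: [0.7, 0.5, -0.0]
opening: 0.643
grasp_force: 0.0
```

>>> {"name": "apply_moves", "arguments": {
  "motion": [
    [[0,0,0],0],
    [[0,0,0],0],
    [[0,0,0],0]
  ]
}}

```text
time_s: 8.0
tcp_pos: [629.6, 90.5, 238.3]
orientation: [0.141, 3.138, -0.002]
wrist_force: [0.4, -0.3, -0.9]
opening: 0.648
grasp_force: 0.0
```

Run:
```python
from h import *
c=cap('wrist');cv2.imwrite('pics/w3.png',c['pixels']);np.save('w3.npy',c,allow_pickle=True);print(bot.get_state()['tcp_pos'])
k=blobs(mask(c,'green',(200,100,500,300)),1)[0];print(cv2.boundingRect(k),cv2.contourArea(k))
P=depthpts(c,np.argwhere(mask(c,'green',(200,100,500,300)))[:,::-1])
q=P[P[:,2]>142];print(len(q),np.median(q[:,2]),cv2.minAreaRect(q[:,:2].astype(np.float32)),q.mean(0))
```

```text
[629.72959271  89.80955122 238.23746781]
(306, 191, 28, 35) 572.0
411 144.70629103820346 ((604.1812744140625, 91.75202941894531), (95.07662200927734, 25.086101531982422), 7.766898155212402) [637.39284069  96.49170401 146.60157264]
```

View pics/w3.png

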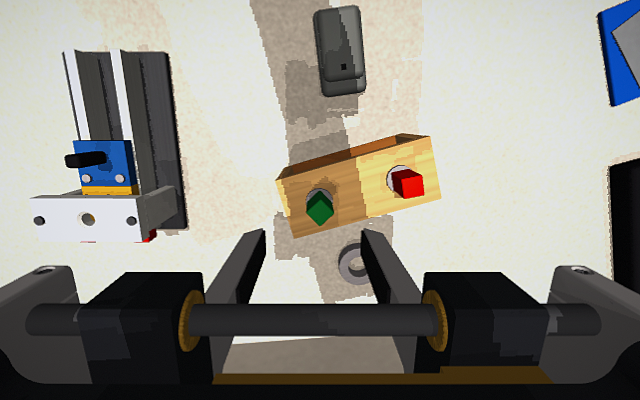

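The wrist view shows the green handle at (320,208), turned roughly 45° to the tool, with the red handle at (408,184) about 90 mm away.

Run:
```python
from h import *
def top(c,box):
    m=mask(c,'green',box);P=depthpts(c,np.argwhere(m)[:,::-1]);q=P[(P[:,2]>141)&(P[:,2]<149)]
    q=q[np.linalg.norm(q[:,:2]-np.median(q[:,:2],0),axis=1)<18]
    print(len(q),np.median(q[:,2]),cv2.minAreaRect(q[:,:2].astype(np.float32)),q.mean(0).round(1))
    # top face pixels -> rays onto z=146
    uv=px(c,q); P2=plane(c,uv,146)[:,:2].astype(np.float32);print('   rays@146',cv2.minAreaRect(P2),P2.mean(0))
c=np.load('w3.npy',allow_pickle=True).item();top(c,(300,185,345,230))
t=cap('top');top(t,(270,180,298,202))
print('from rack',[(630.8+s*45*np.sin(np.radians(-11.09))*-1*0 + 0) for s in ()])
a=np.radians(11.09);print(630.82+45*np.sin(a),141.36-45*np.cos(a))
s=cap('scene');k=max(blobs(mask(s,'green',(340,150,430,220))),key=cv2.contourArea)
w=[]
for cc,b in((c,(300,185,345,230)),(t,(270,180,298,202))):
    kk=blobs(mask(cc,'green',b),1)[0];M=cv2.moments(kk);w.append((cc,(M['m10']/M['m00'],M['m01']/M['m00'])))
M=cv2.moments(k);print('tri centroid',tri(w),tri(w+[(s,(M['m10']/M['m00'],M['m01']/M['m00']))]))
im=cv2.resize(c['pixels'][150:250,260:380],None,fx=6,fy=6,interpolation=cv2.INTER_CUBIC);cv2.imwrite('pics/g.png',im)
```

```text
418 144.69475584547482 ((638.296142578125, 96.59418487548828), (19.825979232788086, 19.263778686523438), 38.53325271606445) [637.9  96.6 144.5]
   rays@146 ((637.2787475585938, 96.53176879882812), (20.11848258972168, 19.177024841308594), 38.50949478149414) [637.4286   96.59002]Traceback (most recent call last):
  File "<stdin>", line 9, in <module>
  File "<stdin>", line 3, in top
  File "h.py", line 20, in depthpts
    o,d=rays(c,uv); return o+d*z[:,None]
        ~~~~^^^^^^
  File "h.py", line 13, in rays
    p=cv2.undistortPoints(np.array(uv,float).reshape(-1,1,2),c['K'],np.array(c['dist_coeffs'],float)).reshape(-1,2)
      ~~~~~~~~~~~~~~~~~~~^^^^^^^^^^^^^^^^^^^^^^^^^^^^^^^^^^^^^^^^^^^^^^^^^^^^^^^^^^^^^^^^^^^^^^^^^^^^
cv2.error: OpenCV(4.12.0) /io/opencv/modules/calib3d/src/undistort.dispatch.cpp:347: error: (-215:Assertion failed) CV_IS_MAT(_src) && CV_IS_MAT(_dst) && (_src->rows == 1 || _src->cols == 1) && (_dst->rows == 1 || _dst->cols == 1) && _src->cols + _src->rows - 1 == _dst->rows + _dst->cols - 1 && (CV_MAT_TYPE(_src->type) == CV_32FC2 || CV_MAT_TYPE(_src->type) == CV_64FC2) && (CV_MAT_TYPE(_dst->type) == CV_32FC2 || CV_MAT_TYPE(_dst->type) == CV_64FC2) in function 'cvUndistortPointsInternal'
```

Run:
```python
from h import *
s=bot.get_state();print(s['qpos'],s['tcp_pos'],s['orientation'],s['time_s'])
```

```text
[-0.22318331  0.57704979  0.06153729  1.51944863 -0.03737446  1.0462612
  1.32648697] [629.84005739  89.68784738 238.21395224] [ 1.43575227e-01  3.13804684e+00 -1.85395052e-03] 8.1
```

>>> {"name": "apply_moves", "arguments": {
  "motion": [
    [[0.08,0.07,0],-0.2],
    [[0.08,0.07,0],-0.2],
    [[0.08,0.07,0],-0.2],
    [[0.1,0.06,-0.5],-0.2],
    [[0,0,-0.5],-0.2],
    [[0,0,-0.5],-0.2],
    [[0,0,-0.5],-0.2],
    [[0,0,-0.5],-0.22],
    [[0,0,0],0],
    [[0,0,0],0]
  ]
}}

```text
time_s: 8.93
tcp_pos: [638.0, 97.4, 175.1]
orientation: [-1.363, -2.83, 0.002]
wrist_force: [0.4, 0.7, 0.0]
opening: 0.647
grasp_force: 0.0
```

Run:
```python
from h import *
s=bot.get_state();a=R.from_rotvec(s['orientation']).as_matrix();print(s['tcp_pos'],a.round(3).tolist())
c=cap('wrist');m=mask(c,'green',(150,60,500,330));P=depthpts(c,np.argwhere(m)[:,::-1]);q=P[(P[:,2]>141)&(P[:,2]<149)]
q=q[np.linalg.norm(q[:,:2]-np.median(q[:,:2],0),axis=1)<18]
print(len(q),np.median(q[:,2]),cv2.minAreaRect(q[:,:2].astype(np.float32)),q.mean(0).round(1))
```

```text
[638.01085284  97.41654655 175.12415581] [[-0.624, 0.782, -0.001], [0.782, 0.624, -0.001], [0.0, -0.002, -1.0]]
683 144.64699199034692 ((638.6591186523438, 96.59134674072266), (18.730636596679688, 20.280712127685547), 38.337669372558594) [638.2  97.2 144.6]
```

>>> {"name": "apply_moves", "arguments": {
  "motion": [
    [[0,0,-0.8],0],
    [[0,0,-0.8],0],
    [[0,0,-0.6],0],
    [[0,0,-0.3],0],
    [[0,0,0],0],
    [[0,0,0],0]
  ]
}}

```text
time_s: 9.48
tcp_pos: [639.0, 98.4, 113.8]
orientation: [1.364, 2.829, 0.001]
wrist_force: [-0.6, 0.0, 0.6]
opening: 0.65
grasp_force: 0.0
```

>>> {"name": "apply_moves", "arguments": {
  "motion": [
    [[0,0,0],0],
    [[0,0,0],0],
    [[0,0,0],0],
    [[0,0,0],0],
    [[0,0,0],0],
    [[0,0,0],0],
    [[0,0,0],0],
    [[0,0,0],0]
  ],
  "hand": 1,
  "force": 30
}}

```text
time_s: 10.15
tcp_pos: [638.2, 98.6, 113.1]
orientation: [-1.365, -2.829, 0.0]
wrist_force: [-1.0, -0.8, 2.4]
opening: 0.209
grasp_force: 30.0
```

>>> {"name": "apply_moves", "arguments": {
  "motion": [
    [[0,0,0.4],0],
    [[0,0,0.8],0],
    [[0,0,1],0],
    [[0,0,1],0],
    [[0,0,1],0],
    [[0,0,1],0],
    [[0,0,0.4],0],
    [[0,0,0],0]
  ]
}}

```text
time_s: 10.82
tcp_pos: [640.0, 98.8, 256.0]
orientation: [1.363, 2.826, 0.005]
wrist_force: [0.9, -1.0, -1.0]
opening: 0.21
grasp_force: 30.0
```

>>> {"name": "apply_moves", "arguments": {
  "motion": [
    [[0,-0.8,0],0],
    [[0,-0.8,0],0],
    [[0,-1,0],0],
    [[0,-1,0],0],
    [[0,-1,0],0],
    [[0,-1,0],0],
    [[0,-1,0],0],
    [[0,-1,0],0],
    [[0,-1,0],0],
    [[0,-1,0],0]
  ]
}}

```text
time_s: 11.65
tcp_pos: [637.2, -142.1, 250.8]
orientation: [-1.363, -2.827, 0.001]
wrist_force: [0.1, -0.4, -1.5]
opening: 0.21
grasp_force: 30.0
```

>>> {"name": "apply_moves", "arguments": {
  "motion": [
    [[0,-0.6,0],0],
    [[0,-0.2,0],0],
    [[0,0,0],0],
    [[0,0,0],0],
    [[0,0,0],0],
    [[0,0,0],0]
  ]
}}

```text
time_s: 12.15
tcp_pos: [638.7, -158.9, 252.8]
orientation: [-1.361, -2.831, -0.002]
wrist_force: [-0.5, -0.2, -1.4]
opening: 0.21
grasp_force: 30.0
```

Run:
```python
from h import *
c=cap('wrist');cv2.imwrite('pics/w4.png',c['pixels']);np.save('w4.npy',c,allow_pickle=True);s=bot.get_state();print(s['tcp_pos'],s['orientation'],s['opening'],s['grasp_force'])
s=cap('scene');cv2.imwrite('pics/s4.png',cv2.resize(s['pixels'][100:300,170:350],None,fx=3,fy=3,interpolation=cv2.INTER_CUBIC));np.save('s4.npy',s,allow_pickle=True)
```

```text
[ 638.70546089 -159.30943046  252.92653509] [-1.36110426e+00 -2.83100819e+00 -1.35023914e-03] 0.21340099259927 29.999704957008362
```

View pics/w4.png

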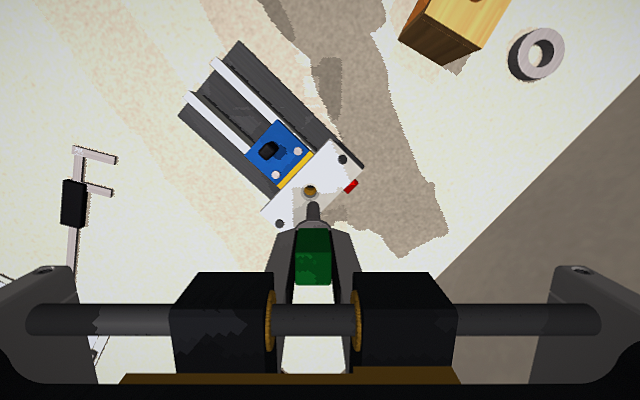

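View pics/s4.png

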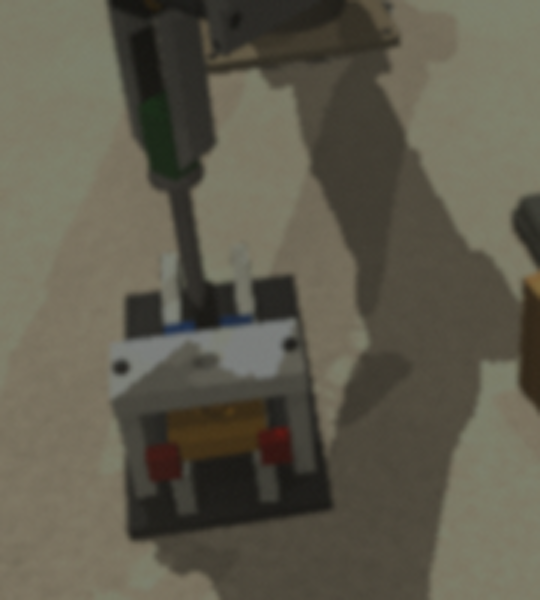

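The wrist view shows the tip at about (313,204) just below the bushing at (310,191), with the gauge straight between the fingers. The scene crop shows the gauge upright and the shaft tip above the bridge.

Run:
```python
from h import *
c=np.load('w4.npy',allow_pickle=True).item();p=c['pixels'].min(2)
for v in range(184,228,2):print(v,p[v,298:330].tolist())
e,ax,m=bush(c,(310,190),9);print(e,m,ax,plane(c,[e,m],106).round(1))
uv=np.argwhere(np.ones((110,130)))[:,::-1].astype(int)+[245,130]
P=depthpts(c,uv);q=P[(P[:,2]>101)&(P[:,2]<108)];print('bridge',len(q),np.median(q[:,2]),cv2.minAreaRect(q[:,:2].astype(np.float32)))
print('pred tip px',px(c,[639.6,-160.5,150]),px(c,[638.7,-159.3,150]),px(c,[639.6,-160.5,240]))
```

```text
184 [222, 222, 222, 222, 223, 223, 223, 219, 201, 196, 201, 205, 203, 204, 201, 202, 215, 222, 222, 222, 222, 222, 221, 222, 222, 222, 222, 222, 221, 222, 223, 222]
186 [223, 223, 224, 226, 220, 207, 200, 211, 146, 44, 4, 8, 11, 6, 0, 85, 197, 220, 210, 223, 221, 222, 222, 222, 221, 222, 222, 222, 222, 222, 222, 222]
188 [181, 182, 185, 159, 141, 147, 82, 9, 3, 7, 9, 16, 16, 16, 9, 5, 0, 80, 205, 222, 222, 223, 222, 222, 222, 222, 221, 222, 222, 222, 221, 222]
190 [187, 187, 180, 155, 152, 119, 43, 10, 18, 19, 20, 17, 18, 17, 19, 18, 13, 0, 98, 210, 224, 224, 223, 222, 222, 221, 222, 222, 222, 222, 222, 222]
192 [185, 187, 173, 152, 153, 130, 74, 28, 16, 18, 19, 22, 19, 19, 19, 16, 11, 47, 113, 132, 179, 176, 213, 225, 224, 223, 224, 223, 222, 224, 223, 222]
194 [185, 186, 182, 158, 150, 159, 107, 73, 65, 34, 19, 18, 18, 16, 17, 44, 72, 86, 137, 146, 138, 177, 188, 183, 181, 180, 180, 183, 184, 184, 183, 185]
196 [184, 185, 187, 174, 155, 150, 158, 133, 94, 80, 85, 85, 85, 84, 80, 77, 105, 144, 148, 143, 170, 189, 189, 188, 187, 187, 186, 186, 187, 187, 190, 190]
198 [185, 185, 185, 
[... 1926 characters left out ...]
 102, 86, 61, 50, 46, 39, 51, 119, 136, 130]
224 [58, 46, 77, 102, 107, 99, 97, 97, 96, 97, 97, 97, 97, 98, 97, 98, 97, 98, 98, 99, 98, 97, 99, 99, 87, 98, 109, 100, 66, 39, 68, 118]
226 [94, 103, 100, 99, 100, 99, 99, 98, 99, 99, 99, 98, 100, 98, 101, 88, 82, 82, 97, 89, 85, 85, 85, 83, 84, 84, 84, 86, 86, 89, 63, 34]
[309.71930599 191.16802406] [309.7147016  191.17321689] (11.839738845825195, 12.54206371307373) [[ 635.9 -160.4  106. ]
 [ 635.9 -160.4  106. ]]
bridge 3950 104.74132599852948 ((612.980224609375, -159.73500061035156), (116.08800506591797, 97.34256744384766), 85.18999481201172)
pred tip px [[312.20298733 203.5482424 ]] [[312.25202883 202.06353793]] [[311.99812431 238.05321653]]
```

>>> {"name": "apply_moves", "arguments": {
  "motion": [
    [[-0.07,-0.015,0],0],
    [[-0.07,-0.015,-0.4],0],
    [[0,0,-0.4],0],
    [[0,0,-0.4],0],
    [[0,0,-0.2],0],
    [[0,0,0],0],
    [[0,0,0],0],
    [[0,0,0],0]
  ]
}}

```text
time_s: 12.92
tcp_pos: [635.2, -162.2, 218.1]
orientation: [1.365, 2.829, 0.0]
wrist_force: [-0.6, 0.2, -1.2]
opening: 0.215
grasp_force: 30.0
```

Run:
```python
from h import *
s=bot.get_state();print(s['tcp_pos'],s['orientation'],s['wrist_force'])
c=cap('wrist');p=c['pixels'].min(2);im=c['pixels'][150:260,240:380];cv2.imwrite('pics/w5.png',cv2.resize(im,None,fx=5,fy=5,interpolation=cv2.INTER_CUBIC))
g=s['tcp_pos'];z=g[2]-103
print('tip z',z,'pred tip',px(c,[g[0]+.9,g[1]-1.2,z]),'bush px',px(c,[636.2,-161.2,106]))
```

```text
[ 635.15196851 -162.20319525  218.14248973] [1.36470821e+00 2.82912449e+00 4.43177398e-05] [-0.64727246  0.18120046 -1.16175852]
tip z 115.14248972636923 pred tip [[312.52535573 203.07666965]] bush px [[314.01679546 199.12244093]]
```

View pics/w5.png

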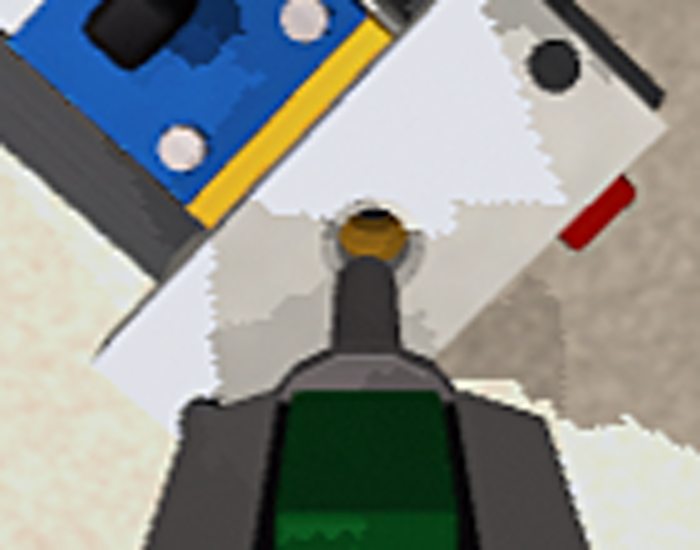

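Bushing mouth at crop (372,243) and tip at crop (366,260), just above it and only about 2 mm off; I correct and go in.

>>> {"name": "apply_moves", "arguments": {
  "motion": [
    [[0.01,0.07,0],0],
    [[0,0,-0.3],0],
    [[0,0,-0.3],0],
    [[0,0,-0.3],0],
    [[0,0,-0.2],0],
    [[0,0,0],0],
    [[0,0,0],0]
  ]
}}

```text
time_s: 13.55
tcp_pos: [634.8, -160.3, 189.8]
orientation: [-1.364, -2.829, 0.001]
wrist_force: [-0.4, -0.2, -1.7]
opening: 0.212
grasp_force: 30.0
```

>>> {"name": "apply_moves", "arguments": {
  "motion": [
    [[0.02,0,-0.2],0],
    [[0,0,-0.3],0],
    [[0,0,-0.3],0],
    [[0,0,-0.2],0],
    [[0,0,0],0]
  ]
}}

```text
time_s: 13.97
tcp_pos: [634.6, -160.0, 163.7]
orientation: [-1.364, -2.827, 0.001]
wrist_force: [-1.3, -0.3, -1.9]
opening: 0.208
grasp_force: 30.0
```

>>> {"name": "apply_moves", "arguments": {
  "motion": [
    [[0,0,-0.3],0],
    [[0,0,-0.3],0],
    [[0,0,-0.3],0],
    [[0,0,-0.2],0],
    [[0,0,-0.1],0],
    [[0,0,0],0],
    [[0,0,0],0],
    [[0,0,0],0]
  ]
}}

```text
time_s: 14.63
tcp_pos: [635.9, -160.4, 135.8]
orientation: [1.365, 2.829, 0.0]
wrist_force: [0.1, -0.9, -1.6]
opening: 0.207
grasp_force: 30.0
```

Run:
```python
from h import *
s=bot.get_state();print(s['tcp_pos'],s['wrist_force'],np.abs(s['joint_vel']).max(),s['grasp_force'])
c=cap('wrist')
uv=np.argwhere(np.ones((400,640)))[:,::-1].astype(int);z=c['z_map'][uv[:,1],uv[:,0]]
g=mask(c,'green',(280,180,350,300));P=depthpts(c,np.argwhere(g)[:,::-1]);print('handle top z',np.percentile(P[:,2],[5,50,95]),np.median(P,0))
k=blobs(mask(c,'blue',(100,60,400,230)),1)
r=cv2.minAreaRect(k[0]);print('blue',r,plane(c,[r[0]],66))
P=depthpts(c,np.argwhere(mask(c,'black',(200,60,400,230)))[:,::-1]);q=P[(P[:,2]>104)&(P[:,2]<113)];print('nest handle',len(q),q.mean(0) if len(q) else '')
```

```text
[ 635.94672983 -160.40001456  135.84525246] [ 0.12237638 -0.92454034 -1.56201891] 0.003679415521172623 29.999623596668243
handle top z [135.32036573 166.85407694 168.3083415 ] [ 634.50470199 -157.82400484  166.85407694]
blue ((264.0801086425781, 165.5220947265625), (66.22750854492188, 71.5792236328125), 41.987213134765625) [[ 579.5196352  -154.33285123   66.        ]]
nest handle 412 [ 581.29154081 -148.96975304  108.1161326 ]
```

```bash
python3 -c "
from rig import bot
print(bot.job_done())"
```

```text
the job is handed in; nothing more can be done
None
```

I handed the job in at about 15 s of the 61 s allowed; the interface returned no verdict. By my last measurements the nest is home, and the green gauge is gripped at 30 N through both bores with its tip about 17 mm beneath the workpiece. I made no contact with the red gauge, mouse or ring, but did not re-measure them at the end.

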